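# Clear the microscope and pile the petri dishes under a cover

## Robot

A 7-joint arm with a two-finger parallel gripper is mounted at the origin on the work surface. World frame = base frame: x ahead of the robot, y to its left, z up, the work surface at z = 0. Lengths are in m, angles in rad, forces in N, time in s.
With the tool pointing down it reaches from about 0.4 to 0.9 m from the base axis. Payload 5.5 kg.
Tool frame: the origin (TCP) lies where the fingers leave the gripper's body, on its centre line; the fingertips stand 73 mm ahead of it and the grasp point (between the pads) lies 54 mm ahead of it; z points along the fingers, y is the line along which they close (so a half turn about z gives the same grasp; the last joint's range is limited). The gripper opens to 85 mm and grips with 20 to 120 N. Pads are 22 mm wide; open, the fingers measure 114 mm over their backs; the gripper's body (76 mm by 85 mm) begins 54 mm behind the grasp point. The pads swing forward as they close: fully open they stand 13 mm farther back than shut.
Start: joints at [-0.991, 0.501, -0.427, 1.55, 0.221, 1.138, -0.21], TCP at [0.202, 0.618, 0.304] pointing down, gripper open.
Joint ranges: [-2.88, 2.88], [-0.31, 2.03], [-1.54, 1.56], [0.2, 2.42], [-1.41, 4.55], [0.19, 2.02], [-2.57, 2.57]. Speed limits (rad/s): [2.57, 2.57, 3.14, 3.14, 3.14, 3.14, 3.14].

## Interface

Orientations are given as a unit quaternion [w, x, y, z].
In Python, from rig import env, jaws, kin, read_camera, job gives the robot as it stands. The module is installed in compiled form; this text tells all that it offers. Calls block until the motion is done:
- env.move_ptp(position, orientation): joint-space move of the TCP to a pose.
- env.line_to(position, attitude=None, vel=0.15, until_force=None): straight line of the TCP; attitude=None keeps the orientation; vel is the mean speed in m/s. With until_force (N) it stops when the force on the tool has changed by that much, and returns True; else False.
- env.movej(angles): joint-space move.
- jaws.command_gripper(opening, f_grip=None): opening from 0.0 (shut) to 1.0 (fully open); f_grip is the grip in N (None keeps the last); returns when the fingers have stopped.
- env.pause(seconds).
- kin.ik(position, orientation): joint angles nearest the present ones, or None.
- env.get_obs(): the state.
- read_camera(name): name is "side" or "top"; returns a dict with "pixels" (480x640x3 uint8, red, green, blue), "z_map" (480x640 float32, m along the optical axis (not along the pixel's ray), 0 where there is no reading), "fov_y" (degrees; the focal length in pixels is half the picture's height over the tangent of half this angle, whatever the lens; pixels are square), "cx", "cy" (the principal point, pixels), "R" (3x3) and "t" (3): a world point X has camera coordinates R X + t. Camera axes: x right, y down, z forward; pixel columns grow to the right and rows downward; lengths in m; the calibration is good to about 2 mm. A picture is of the moment at which its call begins.
A pose or a line that the arm cannot do raises env.PlanningError and nothing moves.
- job.close_job(): hands the job in; it is judged then, once.
The state is a dict: "time_s": time; "joints": joint angles; "joint_vel": joint speeds; "joint_torque": joint torques, N m; "position": TCP position; "ee_rot": TCP orientation; "force": force on the tool from outside, world axes, zero at the start; "torque": the same for the moment, N m; "grip_width": opening from 0.0 (shut) to 1.0 (fully open); "finger_force": force on a finger pad.
Only numpy, scipy, OpenCV 4.12 (cv2) and the standard library are available. Lean on these libraries where they do the work, as an engineer would, in place of code of your own. Each camera call takes 0.05 s, during which the arm holds its last target. There are 200 camera calls.

## Task

Take the yellow specimen dish out from under the microscope head, keeping it level, and set it squarely on the blue dish in the steel tray. Then push the red slide of the dispenser all the way in and let it spring back, so that it hands out a white cover dish, and set that on top: a neat flush pile of three. Set the dishes down gently rather than dropping them, and leave the blue dish and everything else on the bench where they are.

Things in the scene. Friction and masses are not known exactly. Their poses are not given: they have to be found in the camera images.
- specimen: petri dish with yellow filling and a brown specimen, clear lid, 35 g; 60 mm across and 20 mm tall, closed; origin at the centre of its underside, z up. It lies on the microscope's raised stage plate, 35 mm or so from the optical axis on the open side; its underside is 125 mm above the table. The plate is 40 mm wide, so the dish overhangs it by about 10 mm on either side
- microscope: white and black student microscope, fixed, 390 mm tall; origin on the table under the optical axis. Open side: its own -x; column at its own +x (from x = 98 mm). Round black stage, radius 58 mm, top at 115 mm; on it a raised plate, 10 mm high, 40 mm wide in its y, from x = -66 to 40 mm
- optics (a point): lower end of the microscope's objective, on the optical axis, 185 mm above the table. Objective 18 mm across; above it the nosepiece (56 mm across, from 219 mm) and the head (84 mm across, from 238 mm). A gripper coming straight down on the dish meets these; leaning its body some 40 degrees to the open side, fingers either side of the dish in the microscope's y, it clears
- base_dish: petri dish with blue filling and clear lid, 60 g, the bottom of the pile, in the steel tray (underside 4 mm above the table); 60 mm across and 20 mm tall, closed; origin at the centre of its underside, z up
- cover: all-white cover dish, 30 g; 60 mm across and 20 mm tall, closed; origin at the centre of its underside, z up. It starts under the clear hood of the dispenser; the slide pushes it out along the dispenser's +y onto the open rail, where it comes to rest about 72 to 80 mm from the dispenser's origin, underside 16 mm above the table
- dispenser: fixed dispenser, 84 by 290 mm; origin on the table under the middle of the hood. Base plate 6 mm thick; rail 40 mm wide, top at 16 mm, from y = -34 to 117 mm, with a 6 mm high stop lip at y = 113; hood 74 mm wide, from y = -34 to 34 mm, top at 44 mm, closed above. The slide moves along its own +y
- ejector (a joint): the dispenser's red slide: 0 m at rest (out), 0.075 m pushed fully in; a spring drives it back to 0, about 2 N at rest and 5 N fully in
- ejector_face (a point): middle of the outer face of the slide's red upright paddle, 45 mm above the table, which is pushed along the dispenser's +y. The paddle is 34 mm wide, 10 mm thick and reaches from 15 to 60 mm above the table; when fully in, its inner face stops 11 mm short of the hood
- tray: fixed shallow steel tray, 280 by 130 mm, rim 12 mm high, floor 4 mm thick; origin under its centre, long side its own x. The blue and the green dish stand in it, one to each side, in either order
- green_dish: petri dish with green filling, not part of the pile, to be left alone; 60 mm across and 20 mm tall, closed; origin at the centre of its underside, z up
- beaker: glass beaker, 70 mm across, 95 mm tall, bystander; origin under its centre
- marker: marker pen with red cap lying on the table, 130 mm long, bystander; origin under its middle
- tweezers: steel tweezers lying on the table, 110 mm long, bystander; origin under the middle
Not all that is in view belongs to the job. What is shaped like the specimen but pink or purple is not meant.

How it is judged:
By the outcome, as a careful person would: the job done as asked, in the order asked, and still so for the second after the job is handed in, with the robot touching nothing.
It also fails if it takes over 72 s, if anything falls off the work surface, if the arm or the gripper's body presses on something with over 40 N, if the wrist force passes 120 N, or if a joint passes its speed limit or range.

## Working session

There is one attempt and no reset: what is moved stays moved. The work goes in short steps, each a Python script; the robot and the scene stay as the last script left them, time stands still between calls to the robot, and variables do not carry over. Pictures are saved under pics/ and viewed, at most 10 in all, crops included, and the job is handed in when it is done.

```bash
mkdir -p pics; python3 - <<'E'
from rig import env,read_camera
import cv2,numpy as np
for n in("top","side"):
    c=read_camera(n); cv2.imwrite(f"pics/{n}0.png",c["pixels"][:,:,::-1]); np.savez(f"{n}0.npz",**c)
    print(n,c["fov_y"],c["cx"],c["cy"],(-c["R"].T@c["t"]).round(3),c["R"].round(3).tolist(),(c["z_map"]>0).mean())
o=env.get_obs();print(o["time_s"],o["position"],o["ee_rot"],o["grip_width"])
E
```

```text
top 46.25965509055506 316.6487985045112 238.62913611430895 [ 0.296 -0.002  1.502] [[0.007, -1.0, 0.003], [-0.984, -0.008, -0.177], [0.177, -0.001, -0.984]] 0.9962239583333333
side 46.848479259096976 311.3826650268986 239.0762745916022 [ 0.387 -0.896  1.124] [[0.985, -0.173, 0.019], [-0.115, -0.724, -0.68], [0.132, 0.668, -0.733]] 0.9959700520833333
0.1 [0.20237649 0.61716079 0.30296469] [-1.70363848e-04  1.57726229e-01  9.87482478e-01 -8.73812477e-04] 0.9986668752024205
```

View pics/top0.png

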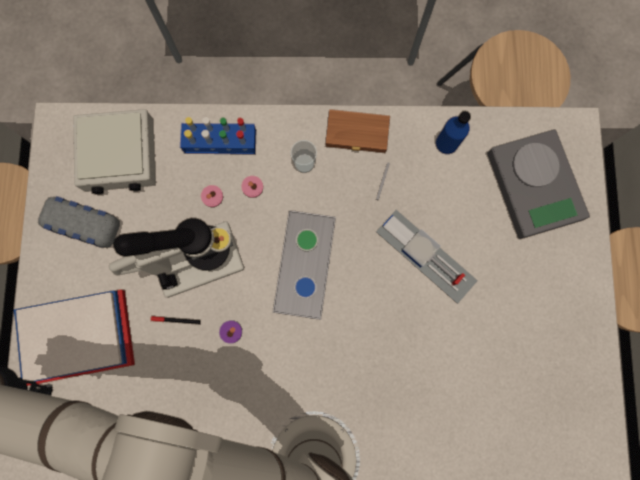

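View pics/side0.png

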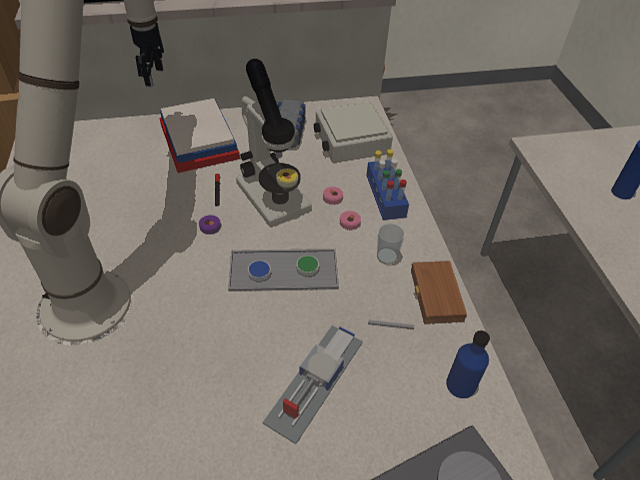

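The top view shows yellow at (220,240), blue (305,288), green (307,240), red paddle (459,280), hood (420,248) and open rail end (398,228). In the side view yellow is at (288,178), blue (259,270) and the paddle (291,408). Next I measure these.

```bash
cat > h.py <<'E'
import numpy as np,cv2
def foc(c): return 240/np.tan(np.radians(float(c["fov_y"]))/2)
def ray(c,u,v):
    d=np.array([(u-c["cx"])/foc(c),(v-c["cy"])/foc(c),1.]); return -c["R"].T@c["t"],c["R"].T@d
def onplane(c,u,v,z):
    o,d=ray(c,u,v); return o+d*(z-o[2])/d[2]
def cross(a,b):  # a,b=(c,u,v): midpoint of two rays, gap
    (o,d),(p,e)=ray(*a),ray(*b); s=np.linalg.lstsq(np.c_[d,-e],p-o,rcond=None)[0]
    x,y=o+s[0]*d,p+s[1]*e; return (x+y)/2,np.linalg.norm(x-y)
RNG=dict(yellow=((20,110,90),(34,255,255)),blue=((105,140,70),(125,255,255)),green=((45,120,60),(75,255,255)),red=((0,150,70),(8,255,255)))
def blob(c,col,box):
    x0,y0,x1,y1=box; h=cv2.cvtColor(np.ascontiguousarray(c["pixels"][y0:y1,x0:x1]),cv2.COLOR_RGB2HSV)
    m=cv2.inRange(h,*RNG[col])
    if col=="red": m|=cv2.inRange(h,(172,150,70),(180,255,255))
    ct=max(cv2.findContours(m,cv2.RETR_EXTERNAL,cv2.CHAIN_APPROX_NONE)[0],key=cv2.contourArea)
    M=cv2.moments(cv2.convexHull(ct)); return M["m10"]/M["m00"]+x0,M["m01"]/M["m00"]+y0,cv2.contourArea(ct),cv2.boundingRect(ct)
def cloud(c,box):  # world points from the depth map
    x0,y0,x1,y1=box; v,u=np.mgrid[y0:y1,x0:x1]; z=c["z_map"][y0:y1,x0:x1]
    P=np.stack([(u-c["cx"])/foc(c)*z,(v-c["cy"])/foc(c)*z,z],-1); return (P-c["t"])@c["R"]
E
python3 - <<'E'
from h import *
T,S=[dict(np.load(n+"0.npz")) for n in("top","side")]
B=dict(yellow=((205,220,240,262),(265,160,310,195)),blue=((290,272,322,305),(240,255,275,285)),green=((290,225,322,255),(290,250,325,280)),red=((448,268,475,292),(278,395,305,422)))
for k,(a,b) in B.items():
    p,q=blob(T,k,a),blob(S,k,b); print(k,np.round(p[:3],1),p[3],np.round(q[:3],1),q[3],[x.round(4) for x in cross((T,*p[:2]),(S,*q[:2]))])
    zz=dict(yellow=.14,blue=.02,green=.02,red=.06)[k]
    print("  planes",onplane(T,*p[:2],zz).round(4),onplane(S,*q[:2],zz).round(4))
# depth-based
P=cloud(T,(375,205,480,305)).reshape(-1,3)
for lo,hi in((.038,.05),(.052,.07),(.003,.010),(.013,.03)):
    m=(P[:,2]>lo)&(P[:,2]<hi); 
    if m.sum()>5: print(lo,hi,m.sum(),P[m].mean(0).round(4),cv2.minAreaRect((P[m,:2]*1000).astype(np.float32)))
# tray rect, stage, head
P=cloud(T,(265,200,345,325)).reshape(-1,3); m=P[:,2]>.009; print("tray>9mm",cv2.minAreaRect((P[m,:2]*1000).astype(np.float32)))
P=cloud(S,(240,150,310,225)).reshape(-1,3); 
m=(abs(P[:,2]-.115)<.006); print("stage",m.sum(),P[m].min(0),P[m].max(0))
m=(P[:,2]>.137)&(P[:,2]<.155); print("dish top",m.sum(),P[m].mean(0),P[m].min(0),P[m].max(0))
P=cloud(T,(100,205,250,300)).reshape(-1,3)
m=(P[:,2]>.01)&(P[:,2]<.06);print("foot",m.sum(),cv2.minAreaRect((P[m,:2]*1000).astype(np.float32)))
m=(P[:,2]>.109)&(P[:,2]<.121);print("stageT",m.sum(),P[m].min(0),P[m].max(0))
for n,c,b in(("top",T,(140,200,260,310)),("side",S,(220,110,340,230))):
    x0,y0,x1,y1=b;cv2.imwrite(f"pics/z_{n}.png",cv2.resize(c["pixels"][y0:y1,x0:x1,::-1],None,fx=5,fy=5,interpolation=2))
E
python3 -c "
import cv2,numpy as np
a=cv2.resize(cv2.imread('pics/z_top.png'),(400,366));b=cv2.resize(cv2.imread('pics/z_side.png'),(366,366))
cv2.imwrite('pics/z.png',np.hstack([a,b]))"
```

```text
yellow [219.5 238.5 171.5] (7, 9, 17, 20) [286.9 175.2 173.5] (13, 9, 19, 13) [array([0.5376, 0.2334, 0.1491]), np.float64(0.0006)]
  planes [0.539 0.235 0.14 ] [0.5393 0.2441 0.14  ]
blue [304.9 286.8 205. ] (7, 7, 17, 17) [258.6 268.5 196. ] (9, 7, 20, 14) [array([0.4324, 0.0257, 0.0244]), np.float64(0.0002)]
  planes [0.4327 0.0258 0.02  ] [0.4327 0.0294 0.02  ]
green [306.6 239.5 174. ] (9, 7, 16, 16) [306.7 262.2   6.5] (8, 7, 19, 12) [array([0.5576, 0.0227, 0.0297]), np.float64(0.0001)]
  planes [0.5593 0.0228 0.02  ] [0.5591 0.0308 0.02  ]
red [458.2 278.8  36.5] (5, 6, 11, 10) [289.7 404.1  50. ] (5, 4, 15, 11) [array([ 0.4539, -0.371 ,  0.0534]), np.float64(0.0014)]
  planes [ 0.4525 -0.3694  0.06  ] [ 0.4542 -0.3742  0.06  ]
0.038 0.05 695 [ 0.5359 -0.2816  0.0443] ((506.16766357421875, -315.6181945800781), (163.55996704101562, 75.98138427734375), 48.34497833251953)
0.052 0.07 59 [ 0.4627 -0.3642  0.0587] ((505.644775390625, -317.1568908691406), (162.88760375976562, 55.02996063232422), 52.92857360839844)
0.003 0.01 2877 [ 0.5168 -0.3099  0.0056] ((525.93115234375, -303.8268737792969), (270.3982238769531, 288.6840515136719), 0.4278494119644165)
0.013 0.03 692 [ 0.5436 -0.2685  0.0187] ((519.5520629882812, -296.616455078125), (282.92169189453125, 81.63774871826172), 48.43215560913086)
tray>9mm ((481.447021484375, 29.99962615966797), (215.72982788085938, 371.1230163574219), 89.92355346679688)
stage 574 [0.42222859 0.2049846  0.10906163] [0.57949016 0.39569951 0.12094902]
dish top 310 [0.53411861 0.24263014 0.14297622] [0.4598954  0.2045674  0.13712817] [0.56853694 0.36620518 0.15043156]
foot 1904 ((522.3976440429688, 384.40655517578125), (238.09326171875, 375.2677001953125), 7.693643569946289)
stageT 610 [0.423156   0.20461924 0.10902121] [0.57771361 0.39491503 0.12098425]
```

View pics/z.png

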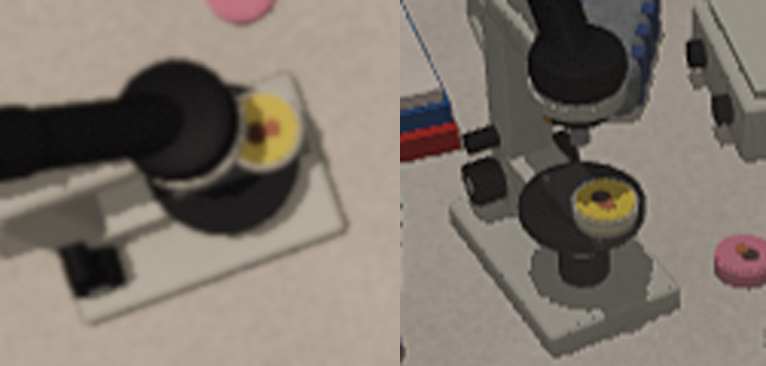

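The crops show the microscope foot turned about 20° in the image, with the open side to the right. The dish is clear of the head in the side view. Next I refine the dish centre, microscope yaw and dispenser frame, and check reachability.

```bash
cat >> h.py <<'E'
from scipy.spatial.transform import Rotation as Ro
def quat(zt,yt):  # tool attitude from its z and y axes
    q=Ro.from_matrix(np.c_[np.cross(yt,zt),yt,zt]).as_quat(); return [q[3],q[0],q[1],q[2]]
def lean(a,th=np.radians(40),flip=1):  # tool tilted: z runs forward along heading a and down; body leans to -a
    f=np.array([np.cos(a),np.sin(a),0]); s=np.array([-np.sin(a),np.cos(a),0])*flip
    zt=np.sin(th)*f-np.array([0,0,np.cos(th)]); return quat(zt,s),zt
E
python3 - <<'E'
from h import *
from rig import kin
T,S=[dict(np.load(n+"0.npz")) for n in("top","side")]
for c,b in((S,(262,160,312,205)),(T,(200,215,245,265))):
    P=cloud(c,b).reshape(-1,3); m=(P[:,2]>.139)&(P[:,2]<.151)&(np.hypot(P[:,0]-.538,P[:,1]-.238)<.045)
    p=(P[m,:2]*1000).astype(np.float32); print("dish",m.sum(),p.mean(0),np.median(P[m,2]),cv2.minEnclosingCircle(p),p.min(0),p.max(0))
for k,b,z in(("blue",(.4324,.0257),.024),("green",(.5576,.0227),.024)):
    P=cloud(S,(225,245,345,295)).reshape(-1,3); m=(abs(P[:,2]-z)<.005)&(np.hypot(P[:,0]-b[0],P[:,1]-b[1])<.045)
    p=(P[m,:2]*1000).astype(np.float32); print(k,m.sum(),p.mean(0),cv2.minEnclosingCircle(p))
C=[onplane(T,u,v,.02) for u,v in((167,297.5),(243.5,268.4),(227,221.6))]
print("foot",np.round(C,3).tolist()); e=C[0]-C[1]; print("yaw +x_m",np.degrees(np.arctan2(e[1],e[0]))); e=C[1]-C[2]; print("front yaw+90",np.degrees(np.arctan2(e[1],e[0])))
for c,b in((T,(375,205,480,305)),(S,(260,320,370,445))):
    P=cloud(c,b).reshape(-1,3); m=(P[:,2]>.040)&(P[:,2]<.048)&(np.hypot(P[:,0]-.536,P[:,1]-.282)<.4)
    g=P[m]; print("hood",len(g)); 
    m=m&(np.hypot(P[:,0]-.536,P[:,1]+.282)<.055); print(m.sum(),P[m].mean(0),cv2.minAreaRect((P[m,:2]*1000).astype(np.float32)))
    m=(P[:,2]>.050)&(P[:,2]<.066)&(np.hypot(P[:,0]-.454,P[:,1]+.371)<.04); print("paddle",m.sum(),P[m].mean(0),cv2.minAreaRect((P[m,:2]*1000).astype(np.float32)))
for a in range(90,135,10):
  for fl in(1,-1):
    q,zt=lean(np.radians(a),flip=fl); g=np.array([.538,.239,.148])
    print(a,fl,[None if j is None else np.round(j,2).tolist() for j in [kin.ik(g-.054*zt,q)]])
print("place")
for a in range(-180,180,30):
  for fl in(1,-1):
    q,zt=lean(np.radians(a),flip=fl); j=kin.ik(np.array([.432,.026,.047])-.054*zt,q)
    if j is not None: print(a,fl,np.round(j,2).tolist())
E
```

```text
dish 267 [538.05164 235.33406] 0.14349541110904987 ((535.9617309570312, 238.04873657226562), 33.48829650878906) [509.02194 204.5674 ] [568.5369 271.4668]
dish 347 [537.84906 232.35498] 0.144689173352774 ((538.2960205078125, 237.92550659179688), 29.97582244873047) [509.02985 208.25386] [567.59625 254.88329]
blue 312 [433.17758   23.857178] ((433.96588134765625, 24.87466049194336), 31.768688201904297)
green 307 [559.5211   20.96459] ((559.5769653320312, 21.5394287109375), 31.407907485961914)
foot [[0.402, 0.388, 0.02], [0.48, 0.189, 0.02], [0.607, 0.238, 0.02]]
yaw +x_m 111.5657138787767
front yaw+90 -159.10894428557742
hood 0
0 [nan nan nan] ((0.0, 0.0), (0.0, 0.0), 0.0)
paddle 54 [ 0.45457831 -0.37236015  0.05928532] ((454.0444030761719, -372.546142578125), (10.346034049987793, 33.948585510253906), 47.17720031738281)
hood 0
0 [nan nan nan] ((0.0, 0.0), (0.0, 0.0), 0.0)
paddle 97 [ 0.45588371 -0.37485905  0.05714711] ((455.6684875488281, -374.13677978515625), (11.223360061645508, 32.67518997192383), 47.94160079956055)
90 1 [[0.85, 1.17, -1.43, 1.94, 0.71, 0.75, 2.41]]
90 -1 [[0.13, 0.
[... 759 characters left out ...]
, 0.65, 1.29, 1.69]
-90 1 [-0.69, 0.68, 0.15, 2.08, 0.63, 0.9, -1.09]
-90 -1 [-0.2, 0.72, -0.45, 2.06, 0.95, 1.16, 1.79]
-60 1 [-0.78, 0.6, 0.13, 2.33, 1.14, 0.69, -1.21]
-60 -1 [-0.24, 0.64, -0.47, 2.31, 1.33, 1.01, 1.82]
60 1 [0.77, 0.62, -0.42, 2.37, -1.32, 0.47, -1.96]
60 -1 [0.67, 0.6, -0.31, 2.37, -1.38, 0.54, 1.22]
90 1 [-0.19, 0.79, 0.68, 2.15, -1.22, 1.24, -1.75]
90 -1 [0.48, 0.66, -0.14, 2.13, -0.81, 0.83, 1.06]
120 1 [-0.42, 1.0, 0.9, 1.93, -1.06, 1.52, -1.51]
120 -1 [0.31, 0.74, -0.08, 1.9, -0.5, 1.08, 1.13]
150 1 [-0.39, 0.94, 0.68, 1.76, -0.7, 1.44, -1.43]
150 -1 [0.23, 0.81, -0.19, 1.74, -0.17, 1.24, 1.21]<stdin>:15: RuntimeWarning: Mean of empty slice.
  ret = um.true_divide(
```

```bash
python3 - <<'E'
from h import *
from rig import env,kin,jaws,read_camera
q0=env.get_obs()["ee_rot"]
A=np.radians(111); q,zt=lean(A,flip=-1); f=np.array([np.cos(A),np.sin(A),0]); up=np.array([0,0,1.])
G=np.array([.538,.238,.148]); tcp=lambda g:g-.054*zt
for z in(.65,.6,.55): 
    j=kin.ik([.2,.6,z],q0); print(z,None if j is None else np.round(j,2))
    if j is not None: break
env.line_to([.2,.6,z],vel=.4)
pre=tcp(G-.13*f+.06*up)
print("hi",kin.ik(pre+.35*up,q) is not None)
env.move_ptp(pre+(.3 if kin.ik(pre+.3*up,q) is not None else .15)*up,q); print(env.get_obs()["time_s"],env.get_obs()["joints"])
env.line_to(pre,vel=.3); print(env.get_obs()["time_s"],env.get_obs()["position"]-pre)
env.line_to(tcp(G-.09*f),vel=.2)
for n in("top","side"):
    c=read_camera(n); np.savez(n+"1.npz",**c); cv2.imwrite(f"pics/{n}1.png",c["pixels"][:,:,::-1])
a=cv2.imread("pics/top1.png")[150:330,120:360]; b=cv2.imread("pics/side1.png")[100:280,200:400]
cv2.imwrite("pics/p1.png",np.hstack([cv2.resize(a,None,fx=1.8,fy=1.8),cv2.resize(b,None,fx=1.8,fy=1.8)]))
print(env.get_obs()["time_s"],env.get_obs()["force"])
E
```

```text
0.65 [-1.    0.39 -0.49  0.95  0.19  1.84 -0.16]
hi True
3.35 [-0.01271372  0.40633555  0.15093848  1.25898959 -0.67970925  1.81171766
  0.45295425]
4.5 [0.00098269 0.00020841 0.00180687]
5.1083 [-0.17258234 -0.57736821  0.31139958]
```

View pics/p1.png

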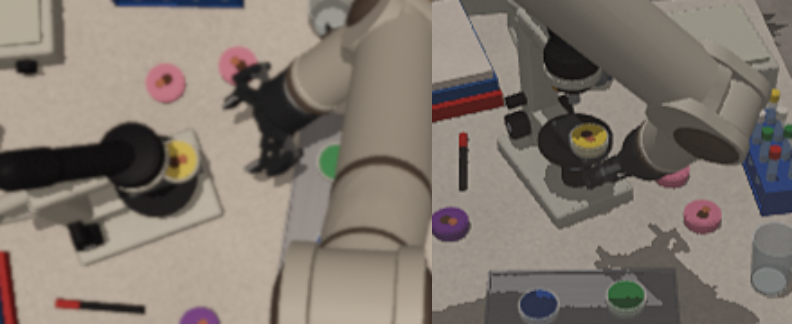

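The gripper is leaning correctly. Fingertips at about (238,100) and (270,165) in the top crop straddle the line to the dish at (182,160). I advance, grip, lift and retreat.

```bash
python3 - <<'E'
from h import *
from rig import env,kin,jaws,read_camera
A=np.radians(111); q,zt=lean(A,flip=-1); f=np.array([np.cos(A),np.sin(A),0]); up=np.array([0,0,1.])
G=np.array([.538,.238,.148]); tcp=lambda g:g-.054*zt
hit=env.line_to(tcp(G),vel=.1,until_force=6); o=env.get_obs(); print(hit,o["time_s"],o["position"]-tcp(G),o["force"])
if not hit:
    jaws.command_gripper(0.3,20); o=env.get_obs(); print(o["grip_width"],o["finger_force"],o["force"],o["time_s"])
    p=o["position"]; env.line_to(p+.008*up,vel=.05); env.line_to(p+.008*up-.14*f,vel=.12); env.line_to(p+.04*up-.16*f,vel=.1)
    o=env.get_obs(); print(o["grip_width"],o["finger_force"],o["time_s"])
for n in("top","side"):
    c=read_camera(n); np.savez(n+"2.npz",**c); cv2.imwrite(f"pics/{n}2.png",c["pixels"][:,:,::-1])
a=cv2.imread("pics/top2.png")[150:330,120:360]; b=cv2.imread("pics/side2.png")[100:280,200:400]
cv2.imwrite("pics/p2.png",np.hstack([cv2.resize(a,None,fx=1.8,fy=1.8),cv2.resize(b,None,fx=1.8,fy=1.8)]))
E
```

```text
False 6.1583 [ 0.00048327 -0.00093698 -0.0001241 ] [-0.01576595  0.08299788 -0.07379659]
0.6960987096029642 21.62077099084854 [0.96628038 0.48127334 0.36207258] 6.525
0.6940708092820507 21.601300835609436 8.6833
```

View pics/p2.png

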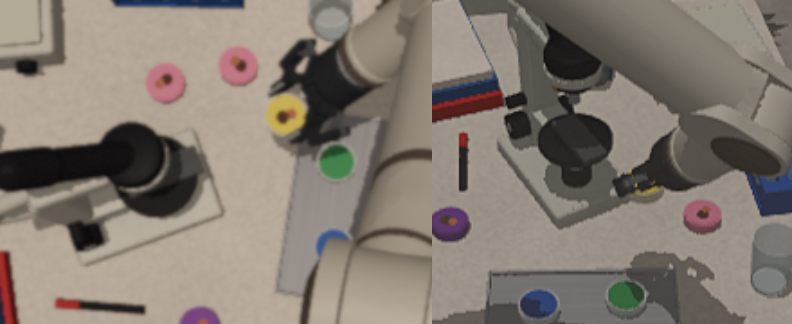

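Specimen is held level in the fingers at (286,115) in the top crop, and the stage is empty. I move to hover above blue and measure yellow against blue in the same cameras.

```bash
python3 - <<'E'
from h import *
from rig import env,kin,jaws,read_camera
A=np.radians(111); q,zt=lean(A,flip=-1); up=np.array([0,0,1.])
o=env.get_obs(); print("nominal held now",(o["position"]+.054*zt).round(4))
T=dict(np.load("top2.npz")); p=blob(T,"yellow",(250,190,310,240)); print("held, top2",p,onplane(T,*p[:2],.185))
P=cloud(T,(255,190,310,240)).reshape(-1,3); c0=(o["position"]+.054*zt)[:2]; m=(abs(P[:,2]-.185)<.006)&(np.hypot(*(P[:,:2]-c0).T)<.04); print("z",np.median(P[m,2]),P[m].mean(0))
# hover: dish underside 55 mm over blue's top
D=np.array([.4327,.0257,.024]); g=D+[0,0,.023+.055]
env.line_to(g-.054*zt,q,vel=.13); o=env.get_obs(); print(o["time_s"],(o["position"]+.054*zt).round(4),o["finger_force"])
for n in("top","side"):
    c=read_camera(n); np.savez(n+"3.npz",**c); cv2.imwrite(f"pics/{n}3.png",c["pixels"][:,:,::-1])
a=cv2.imread("pics/top3.png")[210:330,240:380]; b=cv2.imread("pics/side3.png")[190:310,200:320]
cv2.imwrite("pics/p3.png",np.hstack([cv2.resize(a,None,fx=3,fy=3),cv2.resize(b,None,fx=3,fy=3)]))
E
```

```text
nominal held now [0.5952 0.0887 0.1877]
held, top2 (278.61512524084776, 213.34971098265896, 332.5, (18, 13, 23, 22)) [0.59329451 0.08781563 0.185     ]
z 0.18543470056346276 [0.59534225 0.09092443 0.18537238]
10.4333 [0.4334 0.0259 0.1022] 21.601141691207886
```

View pics/p3.png

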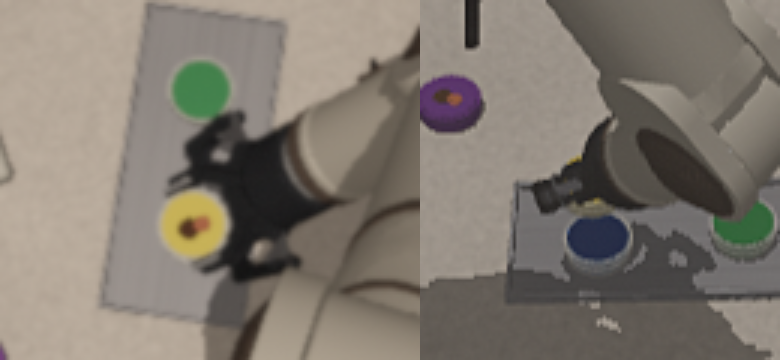

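The top view shows yellow fully visible at about (305,286), above where blue was seen. I measure it and place it.

```bash
python3 - <<'E'
from h import *
from rig import env
A=np.radians(111); q,zt=lean(A,flip=-1)
T=dict(np.load("top3.npz")); p=blob(T,"yellow",(285,265,330,310)); d=onplane(T,*p[:2],.0995); print(p,d)
h=cv2.cvtColor(np.ascontiguousarray(T["pixels"][265:310,285:330]),cv2.COLOR_RGB2HSV)
m=cv2.inRange(h,(18,80,80),(36,255,255)); ct=max(cv2.findContours(m,0,1)[0],key=cv2.contourArea)
e=cv2.fitEllipse(ct); print(e, onplane(T,e[0][0]+285,e[0][1]+265,.0995))
T0=dict(np.load("top0.npz")); h=cv2.cvtColor(np.ascontiguousarray(T0["pixels"][265:310,285:330]),cv2.COLOR_RGB2HSV)
m=cv2.inRange(h,(100,100,60),(125,255,255)); ct=max(cv2.findContours(m,0,1)[0],key=cv2.contourArea)
e=cv2.fitEllipse(ct); print("blue",e, onplane(T0,e[0][0]+285,e[0][1]+265,.0235))
print("nominal",(env.get_obs()["position"]+.054*zt).round(4))
P=cloud(T,(285,265,330,310)).reshape(-1,3); m=(abs(P[:,2]-.0995)<.004)&(np.hypot(P[:,0]-.433,P[:,1]-.026)<.036);print(m.sum(),P[m].mean(0))
P=cloud(T0,(285,265,330,310)).reshape(-1,3); m=(abs(P[:,2]-.024)<.004)&(np.hypot(P[:,0]-.433,P[:,1]-.026)<.036);print("blue",m.sum(),P[m].mean(0))
E
```

```text
(303.8140703517588, 284.5220547180346, 290.0, (9, 10, 20, 20)) [0.43099078 0.02717934 0.0995    ]
((19.04390525817871, 19.53802490234375), (20.319242477416992, 21.26913070678711), 155.96788024902344) [0.43095522 0.02660468 0.0995    ]
blue ((19.81485366821289, 21.722280502319336), (17.125560760498047, 17.543184280395508), 164.8126678466797) [0.432538   0.02606322 0.0235    ]
nominal [0.4333 0.0259 0.1022]
365 [0.43133358 0.02816487 0.09927747]
blue 334 [0.43252154 0.02636872 0.0240597 ]
```

```bash
python3 - <<'E'
from h import *
from rig import env,jaws,read_camera
A=np.radians(111); q,zt=lean(A,flip=-1); f=np.array([np.cos(A),np.sin(A),0]); up=np.array([0,0,1.])
g=np.array([.4345,.0256,.024+.023]); t=lambda g:g-.054*zt
env.line_to(t(g+.012*up),q,vel=.06); o=env.get_obs(); print((o["position"]+.054*zt).round(4))
env.pause(.2)
hit=env.line_to(t(g-.003*up),vel=.015,until_force=2); o=env.get_obs(); print(hit,(o["position"]+.054*zt).round(4),o["force"].round(2),o["time_s"])
w=o["grip_width"]; jaws.command_gripper(min(1,w+.12),20); print(env.get_obs()["grip_width"])
jaws.command_gripper(1.0); p=env.get_obs()["position"]
env.line_to(p-.09*zt,vel=.15); env.line_to(p-.09*zt+.2*up-.1*f,vel=.3)
print(env.get_obs()["time_s"])
for n in("top","side"):
    c=read_camera(n); np.savez(n+"4.npz",**c); cv2.imwrite(f"pics/{n}4.png",c["pixels"][:,:,::-1])
a=cv2.imread("pics/top4.png")[210:330,240:380]; b=cv2.imread("pics/side4.png")[210:330,200:320]
cv2.imwrite("pics/p4.png",np.hstack([cv2.resize(a,None,fx=3,fy=3),cv2.resize(b,None,fx=3,fy=3)]))
S=dict(np.load("side4.npz"));T=dict(np.load("top4.npz"))
for c,b in((T,(285,260,330,310)),(S,(235,240,285,285))):
    try: p=blob(c,"yellow",b); print(p,onplane(c,*p[:2],.0435))
    except Exception as e: print(e)
S=dict(np.load("side0.npz")); T=dict(np.load("top0.npz"))
for c,b in((T,(375,205,480,305)),(S,(260,320,370,445))):
    P=cloud(c,b).reshape(-1,3); m=(abs(P[:,2]-.044)<.004)&(np.hypot(P[:,0]-.536,P[:,1]+.282)<.055); r=P[m,:2]
    print("hood",m.sum(),r.mean(0),cv2.minAreaRect((r*1000).astype(np.float32)))
E
```

```text
[0.4346 0.0255 0.059 ]
True [0.4344 0.0256 0.047 ] [ 0.6  -1.27  4.84] 12.3667
0.8062725009283561
14.5917
(304.7529484792055, 286.1421477343265, 261.5, (11, 17, 19, 19)) [0.43219462 0.02586039 0.0435    ]
(258.26666666666665, 263.4215277777778, 230.5, (13, 16, 21, 16)) [0.43274544 0.02647444 0.0435    ]
hood 558 [ 0.53767268 -0.28024745] ((536.6357421875, -281.36749267578125), (71.87763214111328, 75.98138427734375), 48.34497833251953)
hood 842 [ 0.53895779 -0.28131692] ((538.801513671875, -280.3427429199219), (69.94416046142578, 75.12552642822266), 47.781890869140625)
```

View pics/p4.png

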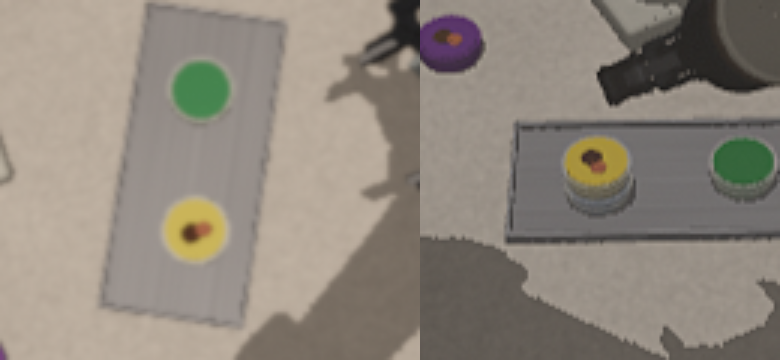

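The pile of two is flush: yellow at about (.432,.026), blue at (.4325,.026). Next I push the slide with closed fingers pointing down.

```bash
cat >> h.py <<'E'
U=np.array([np.cos(np.radians(48.1)),np.sin(np.radians(48.1)),0]); V=np.array([-U[1],U[0],0]); O=np.array([.5377,-.2808,0])
def down(y): return quat(np.array([0,0,-1.]),y)
E
python3 - <<'E'
from h import *
from rig import env,jaws,kin,read_camera
j0=np.array(env.get_obs()["joints"]); s=O-.170*U; up=np.array([0,0,1.])
c=[(np.abs(np.array(j)-j0).max(),k) for k in(1,-1) if (j:=kin.ik(s+.101*up,down(k*V))) is not None]; print(c); k=min(c)[1]; q=down(k*V)
env.move_ptp(s+.22*up,q); jaws.command_gripper(0.0,20); env.line_to(s+.101*up,vel=.2); o=env.get_obs(); print(o["time_s"],o["position"],o["force"])
env.pause(.2)
h1=env.line_to(O-.135*U+.101*up,vel=.06,until_force=1.5); o=env.get_obs(); print("contact",h1,(o["position"]-O)@U,o["force"])
h2=env.line_to(O-.050*U+.101*up,vel=.05,until_force=14); o=env.get_obs(); print("in",h2,(o["position"]-O)@U,(o["position"]-O)@V,o["force"],o["time_s"])
env.pause(.3); o=env.get_obs(); print(o["force"])
c=read_camera("top"); np.savez("top5.npz",**c); a=c["pixels"][190:310,370:490,::-1]
env.line_to(s+.101*up,vel=.12); env.line_to(s+.22*up,vel=.3)
d=read_camera("top"); np.savez("top6.npz",**d); e=read_camera("side"); np.savez("side6.npz",**e); print(env.get_obs()["time_s"])
z=lambda i:cv2.resize(i,None,fx=2.2,fy=2.2)
cv2.imwrite("pics/p5.png",np.hstack([z(a),z(d["pixels"][190:310,370:490,::-1]),z(e["pixels"][320:440,260:380,::-1])]))
E
```

```text
[(np.float64(1.475741044656843), 1), (np.float64(0.9514344770880241), -1)]
17.45 [ 0.42441595 -0.40808131  0.10173642] [-0.4689408   0.09465669 -0.69726644]
contact True -0.13455896824998687 [-1.38489854 -1.52064859  1.32767573]
in True -0.06470380174812086 0.0003177187034612859 [-3.55059194 -3.96178953  4.09002248] 19.55
[-3.05840931 -3.1777383   2.45712846]
21.5667
```

View pics/p5.png

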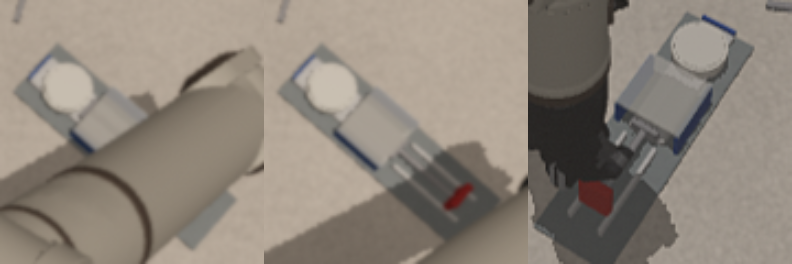

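The cover dish is out on the open rail at about (331,86) in the middle crop, and the slide is back. I measure the cover position and check that the slide went fully in.

```bash
python3 - <<'E'
from h import *
T5,T,S=[dict(np.load(n+".npz")) for n in("top5","top6","side6")]
for c,b in((T5,(375,205,425,255)),(T,(375,205,425,255)),(S,(315,320,372,370))):
    x0,y0,x1,y1=b; P=cloud(c,b).reshape(-1,3); e0=O+.076*U
    m=(abs(P[:,2]-.036)<.004)&(np.hypot(*(P-e0)[:,:2].T)<.036); r=(P[m,:2]*1000).astype(np.float32); ce,ra=cv2.minEnclosingCircle(r)
    print(m.sum(),np.median(P[m,2]),P[m].mean(0),ce,ra); d=P[m].mean(0)-O; print("  along",d@U,"across",d@V)
for c,b in((T,(430,255,480,300)),(S,(270,385,310,430))):
    P=cloud(c,b).reshape(-1,3); m=(P[:,2]>.050)&(P[:,2]<.066)&(np.hypot(P[:,0]-.454,P[:,1]+.373)<.03); 
    if m.sum(): d=P[m].mean(0)-O; print("paddle",m.sum(),d@U,d@V)
T0=dict(np.load("top0.npz")); P=cloud(T0,(440,260,480,300)).reshape(-1,3); m=(P[:,2]>.050)&(P[:,2]<.066)&(np.hypot(P[:,0]-.454,P[:,1]+.373)<.03); d=P[m].mean(0)-O; print("paddle0",d@U,d@V)
E
```

```text
299 0.03613299994528907 [ 0.58637376 -0.22539188  0.03605958] (586.35546875, -225.7264862060547) 30.069595336914062
  along 0.07374682650188281 across 0.0007749023442005816
292 0.036293733085485086 [ 0.58540143 -0.22701253  0.03610306] (585.9142456054688, -225.9571990966797) 30.28531837463379
  along 0.07189120374723815 across 0.0004162997179966687
411 0.03502725664895985 [ 0.586831   -0.22711139  0.03511686] (587.2330322265625, -226.6573028564453) 30.79270362854004
  along 0.07277233548989942 across -0.0007137714243511071
paddle 54 -0.12348980716429851 0.001974663576928521
paddle 78 -0.12541390832185606 -0.004463321951033946
paddle0 -0.12366064657034671 0.000721582027468133
```

The cover is at about (.586,-.226), 73 mm out. The slide stopped at its hard stop (about 75 mm travel, 14 N step) and has returned. Now I grasp the cover from above across the rail.

```bash
python3 - <<'E'
from h import *
from rig import env,jaws,kin,read_camera
up=np.array([0,0,1.]); C=np.array([.5862,-.2262,.035]); B=np.array([.4324,.0260,.044]); t=lambda g:g+.054*up
j0=np.array(env.get_obs()["joints"]); qs=[]
for k in(1,-1):
    js=[kin.ik(p,down(k*V)) for p in(t(C),t(C+.12*up),t(B),t(B+.12*up))]
    if all(j is not None for j in js): qs.append((max(np.abs(np.array(j)-j0).max() for j in js),k))
print(qs); q=down(min(qs)[1]*V)
env.move_ptp(t(C+.12*up),q); jaws.command_gripper(1.0); env.line_to(t(C+.03*up),vel=.2); env.pause(.1)
hit=env.line_to(t(C),vel=.06,until_force=5); o=env.get_obs(); print(hit,o["time_s"],o["position"]-t(C),o["force"])
if not hit:
    jaws.command_gripper(.3,20); o=env.get_obs(); print(o["grip_width"],o["finger_force"],o["force"],o["position"]-t(C))
    env.line_to(t(C+.12*up),vel=.12); env.line_to(t(B+.019*up+.06*up),vel=.15); env.pause(.2)
    o=env.get_obs(); print(o["grip_width"],o["time_s"],o["position"]-.054*up)
for n in("top","side"):
    c=read_camera(n); np.savez(n+"7.npz",**c); cv2.imwrite(f"pics/{n}7.png",c["pixels"][:,:,::-1])
a=cv2.imread("pics/top7.png")[210:330,240:380]; b=cv2.imread("pics/side7.png")[190:310,200:320]
cv2.imwrite("pics/p7.png",np.hstack([cv2.resize(a,None,fx=3,fy=3),cv2.resize(b,None,fx=3,fy=3)]))
E
```

```text
[(np.float64(1.8570522562792264), 1), (np.float64(0.9636912804360032), -1)]
False 24.6583 [-0.00017285 -0.00013579 -0.00032901] [-0.07524177 -0.41469056  0.07733113]
0.6938769156919629 21.76560401916504 [-0.41818132  0.38190219  2.45750174] [ 0.00033518 -0.00020187  0.00056029]
0.6930338411750115 28.5083 [0.43256168 0.0256338  0.12299654]
```

View pics/p7.png

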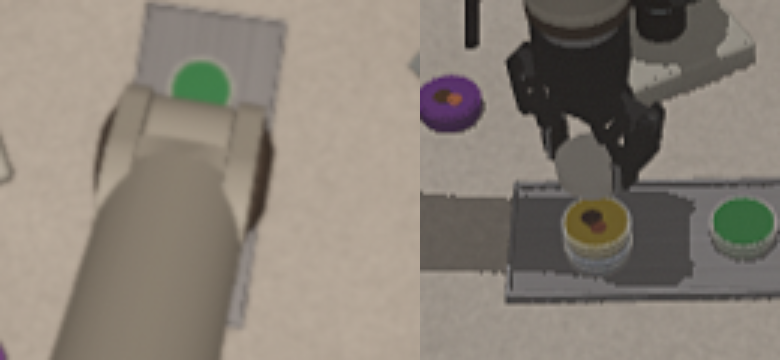

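The side crop shows the cover at (585,165) looking like a nearly full circle, so it has probably pitched about the finger axis. I quantify this from depth.

```bash
python3 - <<'E'
from h import *
S=dict(np.load("side7.npz")); P=cloud(S,(244,234,266,258)); px=S["pixels"][234:258,244:266].astype(int)
R=P.reshape(-1,3); m=(px.min(-1).ravel()>70)&(np.ptp(px,axis=-1).ravel()<25)&(R[:,2]>.065)&(R[:,2]<.2)
Q=R[m]; c=np.median(Q,0); Q=Q[np.linalg.norm(Q-c,axis=1)<.04]; c=Q.mean(0); w=np.linalg.svd(Q-c,full_matrices=False); n=w[2][2]; n*=np.sign(n[2])
print(len(Q),c,"normal",n,"tilt",np.degrees(np.arccos(n[2])),"nU",n@U,"nV",n@V,"res",w[1]/len(Q)**.5, Q.min(0),Q.max(0))
d=c-[.4326,.0256,.123]; print("rel grasp U,V,z",d@U,d@V,d[2])
E
```

```text
352 [0.42665379 0.01853285 0.12002216] normal [-0.11308906 -0.13681655  0.98411996] tilt 10.22444674383243 nU -0.17735869217712513 nV -0.0071970526158897695 res [0.01707331 0.01180776 0.00514608] [ 0.40233041 -0.00851448  0.09929828] [0.45036515 0.05438105 0.14269624]
rel grasp U,V,z -0.009231230428989335 -0.00029383811406641646 -0.0029778376948812607
```

```bash
python3 - <<'E'
from h import *
S=dict(np.load("side7.npz")); P=cloud(S,(244,230,270,262)); G=np.array([.4326,.0256,.123])
px=S["pixels"][230:262,244:270]
for u in(8,11,14):
    print("col",244+u)
    for r in range(0,30,1):
        d=P[r,u]-G; print(230+r,px[r,u].tolist(),"U %.1f V %.1f z %.1f"%(1e3*d@U,1e3*d@V,1e3*d[2]))
E
```

```text
col 252
230 [171, 161, 151] U 118.5 V 109.0 z -120.9
231 [164, 155, 145] U 119.8 V 110.4 z -126.9
232 [162, 153, 143] U 115.8 V 107.4 z -125.7
233 [160, 152, 142] U 113.6 V 105.9 z -127.0
234 [148, 140, 131] U 105.6 V 99.6 z -120.3
235 [118, 112, 105] U 18.6 V 27.7 z -5.4
236 [99, 95, 90] U 15.7 V 25.6 z -5.2
237 [104, 99, 93] U 8.6 V 20.0 z 0.7
238 [104, 100, 95] U 9.8 V 21.2 z -4.6
239 [104, 100, 94] U 4.8 V 17.4 z -1.5
240 [104, 99, 94] U 1.3 V 14.7 z -0.4
241 [104, 100, 94] U 1.1 V 14.8 z -3.9
242 [104, 99, 94] U -5.3 V 9.8 z 1.2
243 [103, 100, 93] U -4.0 V 11.1 z -4.3
244 [104, 99, 93] U -9.6 V 6.8 z -0.3
245 [104, 100, 94] U -12.6 V 4.6 z 0.2
246 [104, 100, 94] U -15.1 V 2.8 z 0.0
247 [104, 100, 94] U -18.5 V 0.2 z 1.2
248 [103, 99, 93] U -19.1 V -0.0 z -1.8
249 [103, 99, 94] U -24.9 V -4.6 z 2.8
250 [103, 99, 93] U -24.3 V -3.8 z -2.0
251 [104, 99, 94] U -25.0 V -4.1 z -4.7
252 [102, 98, 92] U -28.5 V -6.8 z -3.4
253 [102, 98, 92] U -26.2 V -4.6 z -10.6
254 [103, 99, 93] U -28.4 V -6.1 z -11.2
255 [94, 90, 87] U -27.0 V -4.7 z -17.1
256 [89, 88, 87] U 42.5 V 53.9 z -124.0
257 
[... 1819 characters left out ...]
 -2.5 z 1.3
243 [105, 101, 94] U -2.9 V -6.7 z 5.3
244 [104, 100, 94] U -1.3 V -5.2 z -0.7
245 [104, 99, 94] U -4.0 V -7.1 z -0.7
246 [104, 100, 94] U -6.9 V -9.2 z -0.3
247 [104, 99, 93] U -11.3 V -12.5 z 2.1
248 [104, 100, 94] U -10.0 V -11.2 z -3.6
249 [103, 99, 93] U -14.2 V -14.4 z -1.3
250 [103, 98, 93] U -18.9 V -17.9 z 1.6
251 [104, 99, 94] U -17.5 V -16.6 z -4.2
252 [102, 98, 93] U -22.3 V -20.2 z -1.0
253 [102, 99, 93] U -23.3 V -20.8 z -3.3
254 [103, 99, 93] U -19.9 V -17.8 z -12.1
255 [101, 98, 96] U -20.8 V -18.3 z -14.7
256 [104, 95, 80] U -20.7 V -18.0 z -18.6
257 [106, 90, 35] U 19.6 V 15.0 z -81.8
258 [108, 93, 41] U 14.6 V 11.2 z -78.5
259 [98, 84, 41] U 14.0 V 11.0 z -81.7
```

The top surface is flat (z within noise across the disc). It only looked tilted because the wall is the same white, so the cover is level. I check its centring against the pile in the side view using wall points.

```bash
python3 - <<'E'
from h import *
from scipy.optimize import least_squares
S=dict(np.load("side7.npz")); P=cloud(S,(235,225,285,285)).reshape(-1,3); G=np.array([.4326,.0256,.123])
def fit(lo,hi,name):
    m=(P[:,2]>lo)&(P[:,2]<hi)&(np.hypot(*(P-G)[:,:2].T)<.036)&(((P-G)[:,:2]@[-.13,-.99])>-.002) # camera-side wall
    q=P[m,:2]; q=q[np.hypot(*(q-G[:2]).T)>.020]
    r=least_squares(lambda c:np.hypot(*(q-c).T)-.030,G[:2],loss="soft_l1",f_scale=.002); print(name,len(q),r.x,np.std(r.fun))
fit(.106,.116,"cover"); fit(.007,.040,"pile")
# silhouettes: top-face ellipse centre on its plane
h=cv2.cvtColor(S["pixels"],cv2.COLOR_RGB2HSV)
m=np.zeros(h.shape[:2],np.uint8); m[230:258,240:272]=((S["pixels"].min(-1)>80)&(S["pixels"].max(-1)<112)&(h[...,1]<40))[230:258,240:272]*255
ct=max(cv2.findContours(m,0,1)[0],key=cv2.contourArea); print(cv2.boundingRect(ct))
b=blob(S,"yellow",(240,250,285,285)); print(b,onplane(S,*b[:2],.0435))
E
```

```text
cover 44 [0.43347282 0.02781382] 0.002195970813805131
pile 194 [0.43312464 0.02756879] 0.0021246135612880833
(240, 234, 28, 24)
(258.30501089324616, 263.48583877995645, 218.0, (9, 6, 20, 16)) [0.43281835 0.02624502 0.0435    ]
```

The cover and pile centres agree to 0.4 mm in the same view, so I descend straight.

```bash
python3 - <<'E'
from h import *
from rig import env,jaws,read_camera
up=np.array([0,0,1.]); X=np.array([.4324,.0256,0]); t=lambda z:X+(z+.019+.054)*up
env.line_to(t(.056),vel=.08); env.pause(.2)
hit=env.line_to(t(.040),vel=.015,until_force=2); o=env.get_obs(); print(hit,o["position"]-t(.044),o["force"],o["time_s"])
if hit:
    jaws.command_gripper(o["grip_width"]+.12,20); jaws.command_gripper(1.0); p=env.get_obs()["position"]
    env.line_to(p+.10*up,vel=.12); env.line_to(p+[0,-.22,.25],vel=.3)
print(env.get_obs()["time_s"])
for n in("top","side"):
    c=read_camera(n); np.savez(n+"8.npz",**c); cv2.imwrite(f"pics/{n}8.png",c["pixels"][:,:,::-1])
    P=cloud(c,(285,260,330,310) if n=="top" else (235,235,285,285)).reshape(-1,3); m=(abs(P[:,2]-.064)<.005)&(np.hypot(P[:,0]-.4325,P[:,1]-.026)<.036); print(n,m.sum(),P[m].mean(0),cv2.minEnclosingCircle((P[m,:2]*1000).astype(np.float32)))
a=cv2.imread("pics/top8.png")[210:330,240:380]; b=cv2.imread("pics/side8.png")[210:330,200:320]
cv2.imwrite("pics/p8.png",np.hstack([cv2.resize(a,None,fx=3,fy=3),cv2.resize(b,None,fx=3,fy=3)]))
E
```

```text
True [-9.44786693e-05  2.99172028e-05  3.36646562e-04] [-0.13423602  0.19586781  4.7984766 ] 30.3167
32.9167
top 386 [0.43153252 0.02652909 0.06398035] ((432.044921875, 26.152772903442383), 29.89583969116211)
side 316 [0.43309879 0.02367949 0.06280024] ((432.3923645019531, 24.50758171081543), 31.01544189453125)
```

View pics/p8.png

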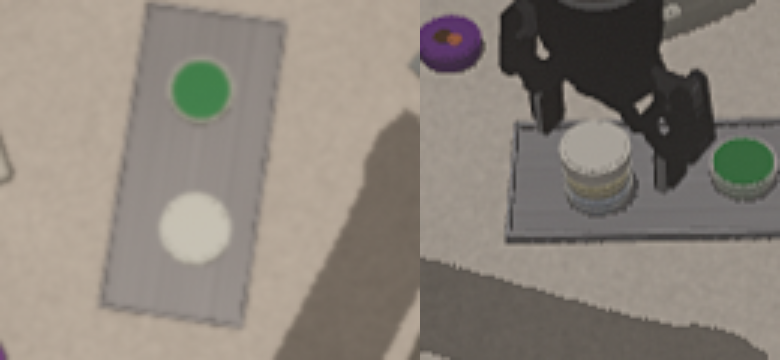

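The pile of three is flush: white over yellow over blue at (597,165), centre about (.432,.026). The gripper is clear, so I hand in.

```bash
python3 -c "
from rig import job; print(job.close_job())"
```

```text
the job is handed in; nothing more can be done
None
```

The job is handed in after about 33 s of robot time: blue, yellow and white dishes stand in one flush pile (within about 1 mm by camera), the dispenser slide went fully in and sprang back, and nothing else was moved on purpose.

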